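# Take the squeeze-and-turn safety cap off the coolant bottle

## Task

Open the bottle of coolant concentrate that is clamped on the bench: squeeze the two orange tabs on the sides of its black safety cap gently but fully in and, keeping them squeezed, turn the cap anticlockwise without forcing it, letting it climb on its thread, until it comes up against its stop, then lift it straight off the neck. Set the cap down gently, right way up, in the empty half of the steel tray and let go of it. Leave the copper plug, the little carton and the steel backplate where they are.

Things in the scene. Friction and masses are not known exactly. Their poses are not given: they have to be found in the camera images.
- cap_centre (a point): Centre of the loose black safety cap (44 mm in diameter, 32 mm tall, 55 to 85 g), on its axis, half-way up; z up, y through the two orange spring tabs on its +y and -y sides. It has 0.8 mm of play on the neck: a squeeze more than 2 mm off centre leaves one tab short. Squeezed between its tabs the cap is held firmly, and is turned and lifted by them.
- pad_a (a point): Middle of the outer face of the +y tab's ribbed squeeze pad (18 mm wide, 8.5 mm tall), 33 mm from the cap's axis, 11 mm above cap_centre. A pad goes in 4.4 mm (2 N at first, 6 N at the end; a grip of 20 to 40 N only holds the cap more firmly): 66 mm across both pads at rest, about 57 mm with both home. Over 130 N in all from the fingers cracks the tabs.
- pad_b (a point): The same on the -y tab. Each tab is a rocker: as its pad goes in, its lower end swings out, clear of a locking tooth on the bottle's shoulder. Unless both pads are squeezed nearly home and kept there, the teeth stop the cap after 1 to 43 degrees. Fingertips that end no lower than 10 mm below cap_centre stay clear of the lower ends.
- mouth (a point): Centre of the rim of the bottle's neck, on the axis of bottle and cap, 149.5 mm above the bench; axes as the bracket's. At the start cap_centre is 12 mm below this point and its axes lie along these within about 1 degree. The cap and bottle are damaged if they bear on each other with more than 35 N, all contacts added up (a twist of some 0.4 N m at a tooth or stop, or a hard push or pull).
- shoulder (a point): Centre of the bottle's flat shoulder, at the foot of the neck, 120 mm above the bench. The neck's short thread lets the cap turn anticlockwise (seen from above), level at first, then climbing 2 mm, to a firm stop after 40 to 85 degrees. It lifts straight off only in the last 6 degrees before the stop; pulled earlier, the thread holds it. Vertical play in the thread: 1.6 mm.
- bracket: Grey steel bracket fixed to the bench, base 130 mm along x, 110 along y, 8 thick; origin under its middle, below the bottle's axis; z up. Its clamp band holds the white bottle (84 mm in diameter) so that it does not move. The bottle stands turned up to 20 degrees either way in it, so how far the cap must turn cannot be known beforehand: feel for the stop.
- tray_spot (a point): Point on the floor of the shallow bare steel tray, in the middle of its free half. The tray is fixed, 160 mm along x, 210 along y, floor 3 mm and rim 12 mm above the bench; the point is 45 mm towards +y from its middle, 57 mm from the +y rim and 77 mm from the x rims. A cap standing there has cap_centre 16 mm above it.
- backplate_centre (a point): Centre of a loose round steel backplate, 44 mm in diameter and 20 mm tall, lying in the other half of the tray. To be left alone.
- plug_center (a point): Centre of a loose copper plug, 36 mm in diameter and 36 mm tall, standing beside the bottle on the robot's side. To be left alone.
- carton_centre (a point): Centre of a loose small white and blue carton, 40 x 40 x 44 mm, standing beyond the bottle. To be left alone.
Things that resemble listed ones, but are neither listed nor needed, are in the scene too. Of the things that look like the part that bears cap_centre, the middle-sized one is meant.

How it is judged:
On the way:
1. the cap is turned well round (over 0.5 rad) while it is still on its neck (angle between the x axis of cap_centre and the x axis of mouth, either way round above 0.5 rad and horizontal distance between cap_centre and mouth below 0.006 m and z of cap_centre in the frame of mouth below -0.004 m), for 0.1 s.
At the end, for the whole second after the job is handed in: The cap stands at rest and upright (within 0.1 rad) on the floor of the tray, its axis within 35 mm of the middle of the free half, and plug, carton and backplate are within 20 mm of where they were (horizontal distance between cap_centre and tray_spot below 0.035 m and z of cap_centre in the frame of tray_spot between 0.013 and 0.019 m and angle between cap_centre's own z axis and vertical below 0.1 rad and linear speed of cap below 0.02 m/s and distance of each of plug_center, carton_centre, backplate_centre from where it was at the start of the episode below 0.02 m); the robot touches nothing.
It fails at once if the cap is forced against the bottle's thread, stop or locking teeth with more than 35 N (contact force between cap and bracket above 35 N).
It fails at once if the tabs are crushed: more than 130 N between fingers and cap (contact force between the fingers and cap above 130 N).
It fails at once if the cap is pressed or dropped on the tray with more than 40 N (contact force between cap and tray above 40 N).
It fails at once if the cap, once off the bottle, is let go of more than 10 mm above the tray's floor (contact force between the fingers and cap below 0.05 N and horizontal distance between cap_centre and mouth above 0.06 m and z of cap_centre in the frame of tray_spot above 0.026 m).
It fails at once if the plug, the carton or the backplate is shifted by more than 20 mm (not (distance of each of plug_center, carton_centre, backplate_centre from where it was at the start of the episode below 0.02 m)).
It also fails if it takes over 72 s, if anything falls off the work surface, if the arm or the gripper's body presses on something with over 40 N, if the wrist force passes 120 N, or if a joint passes its speed limit or range.

## Robot

A 6-joint arm with a two-finger parallel gripper is mounted at the origin on the work surface. World frame = base frame: x ahead of the robot, y to its left, z up, the work surface at z = 0. Lengths are in m, angles in rad, forces in N, time in s.
With the tool pointing down it reaches from about 0.425 to 0.95 m from the base axis. Payload 3.5 kg.
Tool frame: the origin (TCP) lies midway between the tips of the shut fingers; the grasp point (between the pads) lies 19 mm behind it; z points along the fingers, y is the line along which they close (so a half turn about z gives the same grasp; the last joint's range is limited). The gripper opens to 85 mm and grips with 20 to 120 N. Pads are 22 mm wide; open, the fingers measure 114 mm over their backs; the gripper's body (76 mm by 85 mm) begins 54 mm behind the grasp point. The pads swing forward as they close: fully open they stand 13 mm farther back than shut.
Start: joints at [1.027, 0.286, 1.577, -0, 1.279, -0.15], TCP at [0.259, 0.623, 0.231] pointing down, gripper open.
Joint ranges: [-2.77, 2.77], [-0.9, 2.22], [0.21, 2.48], [-1.53, 4.67], [0.24, 2.81], [-2.84, 2.84]. Speed limits (rad/s): [2.79, 2.79, 3.14, 3.14, 3.14, 3.14].

## Interface

Orientations are given as a unit quaternion [x, y, z, w].
In Python, from plant import * gives the robot as it stands.
- The arm moves only by the tool move_arm, never from a script. Its argument "moves" is a list of rows, each a list of 3 entries, a list of its own where there are three numbers: the opening, from 0 (shut) to 1 (fully open), then the shift along the tool's x, y, z in m, then the turn, a rotation vector about the tool's x, y, z in rad. A call has exactly 10 rows; each row shifts and turns the commanded pose from where the row before left it, along the tool's axes as they then stand; what a row does not reach is not made up. A row lasts 1/12 s, in which the tool goes at most 41.7 mm and 7.16 degrees, less where a joint would pass 70% of its speed; a pose out of reach is approached as far as the arm can. A call is refused whole if a number of a shift passes 0.0417 or a number of a turn 0.125, either way. A call with a gripper value outside its range is refused whole. The fingers move at their own pace and stop on an object; "grip_force" is the grip in N (left out, the last holds). Time passes only in rows, so rows that do not move let the fingers close, or fill a call up. It gives the time, the measured TCP pose, the force, the opening and the grip force at its end, in the units of the state.
- get_state(): the state, without advancing time (a new reading comes with each control period).
- read_camera(name): name is "scene" or "top" or "wrist"; returns the picture (400x640x3 uint8, red, green, blue); there is no depth.
- camera_params(name): a dict with "fx", "fy", "cx", "cy" (pixels), "k1" (the pictures are not rectified: a ray, as slopes to the right and down, at radius r is drawn at 1 + k1 r^2 times it, then the intrinsics apply), "rvec" (rotation vector, rad) and "tvec" (3), from world to camera coordinates, as OpenCV has them; the wrist camera has in their place "tool_from_camera" (4x4, takes a point from camera to tool coordinates, whose origin is the TCP and whose axes are the flange's). Camera axes: x right, y down, z forward; pixel columns grow to the right and rows downward; lengths in m; the calibration is good to about 2 mm. A picture is of the moment at which its call begins: read the wrist's pose just before it. camera_params takes no time and is no camera call.
- sign_off(): hands the job in; it is judged then, once.
The state is a dict: "time": time; "qpos": joint angles; "dq": joint speeds; "joint_efforts": joint torques, N m; "eef_pos": TCP position; "tcp_rot": TCP orientation; "contact_force": force on the tool from outside, world axes, zero at the start; "wrist_torque": the same for the moment, N m; "opening": opening from 0.0 (shut) to 1.0 (fully open); "finger_force": force on a finger pad.
Only numpy, scipy, OpenCV 4.12 (cv2) and the standard library are available. Lean on these libraries where they do the work, as an engineer would, in place of code of your own. Each camera call takes 0.05 s, during which the arm holds its last target. There are 200 camera calls.

## Working session

There is one attempt and no reset: what is moved stays moved. The work goes in short steps, Python scripts to look and compute and a tool call to move; the robot and the scene stay as the last step left them, time stands still between calls to the robot, and variables do not carry over. Pictures are saved under pics/ and viewed, at most 11 in all, crops included, and the job is handed in when it is done.

Besides the shell and the picture viewer there is one more tool, called after "Call:" as name(argument=value, ...), one argument or row to a line, values as JSON. move_arm: Moves the arm, as the interface text tells. Its arguments: {"type":"object","properties":{"moves":{"type":"array"},"grip_force":{"type":"number"}},"required":["moves"]}

```bash
mkdir -p pics; ls
python3 - <<'E'
from plant import *
import cv2,numpy as np
s=get_state();print({k:np.round(v,4).tolist() for k,v in s.items()})
for n in("scene","top","wrist"):
    im=read_camera(n);cv2.imwrite(f"pics/{n}0.png",im[:,:,::-1]);print(n,camera_params(n))
E
```

```text
pics
{'time': 0.0, 'qpos': [1.027, 0.2872, 1.5782, 0.0, 1.2786, -0.15], 'dq': [0.0001, -0.0008, -0.0, -0.0015, -0.0002, 0.0015], 'joint_efforts': [-0.0009, -40.5965, -29.2627, -0.0002, 0.0058, 0.0], 'eef_pos': [0.2586, 0.6228, 0.2299], 'tcp_rot': [0.1957, 0.9807, -0.0011, -0.0004], 'contact_force': [-0.4243, 0.7051, -0.558], 'wrist_torque': [-0.0183, 0.0012, 0.0234], 'finger_force': 0.0, 'opening': 1.0018}
scene {'fx': 471.3782669860036, 'fy': 471.3782669860036, 'cx': 320.8540444961009, 'cy': 203.21753472332017, 'k1': -0.08016438894529934, 'rvec': array([ 2.07330475,  1.45552113, -0.52401377]), 'tvec': array([-0.16956782, -0.34512481,  1.29277343])}
top {'fx': 434.75823726204555, 'fy': 434.75823726204555, 'cx': 317.39829124067836, 'cy': 203.30323683142427, 'k1': -0.10702363490098998, 'rvec': array([ 2.1226087 , -2.12534452,  0.18731175]), 'tvec': array([-0.02877159,  0.57637937,  0.75556735])}
wrist {'fx': 309.07674158566743, 'fy': 309.07674158566743, 'cx': 320.4549232592168, 'cy': 201.99393783506667, 'k1': -0.05315595976702379, 'tool_from_camera': array([[ 8.24474113e-04, -9.48310731e-01, -3.17342210e-01,
         8.16842123e-02],
       [ 9.99999241e-01,  1.07230070e-03, -6.06287984e-04,
        -4.36921442e-04],
       [ 9.15235674e-04, -3.17341470e-01,  9.48310895e-01,
        -1.41809018e-01],
       [ 0.00000000e+00,  0.00000000e+00,  0.00000000e+00,
         1.00000000e+00]])}
```

View pics/scene0.png

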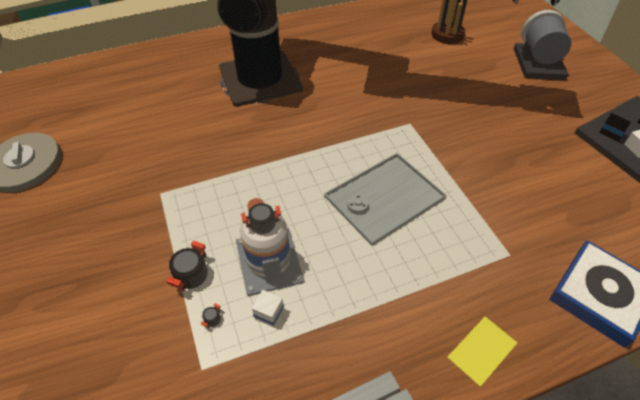

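View pics/top0.png

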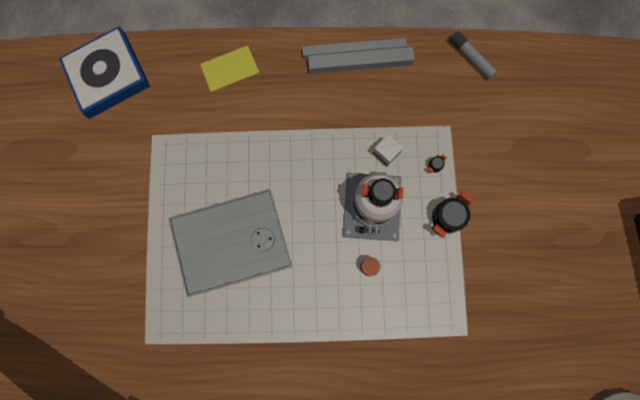

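Scene: target bottle near (262,240), with its cap at (262,215) and orange tabs at (241,216) and (278,213). Top: cap (382,192), tabs (366,190)/(401,194), tray corners about (170,217), (268,191), (291,266), (189,295), and the backplate (262,239) in its right half. The free half is the left (+y) one. The bigger and smaller capped decoys stand to the right.

```bash
cat > h.py <<'E'
from plant import *
import cv2,numpy as np
from scipy.spatial.transform import Rotation as R
def pose(name,s=None):
    p=camera_params(name)
    if name=="wrist":
        T=np.eye(4);T[:3,:3]=R.from_quat(s["tcp_rot"]).as_matrix();T[:3,3]=s["eef_pos"];T=T@p["tool_from_camera"]
        return p,T[:3,:3],T[:3,3]
    M=R.from_rotvec(p["rvec"]).as_matrix().T
    return p,M,-M@p["tvec"]
def ray(P,uv):
    p,M,c=P
    K=np.array([[p["fx"],0,p["cx"]],[0,p["fy"],p["cy"]],[0,0,1]])
    q=cv2.undistortPoints(np.array([[uv]],float),K,np.array([p["k1"],0,0,0]))[0,0]
    d=M@[*q,1];return c,d/np.linalg.norm(d)
def plane(P,uv,z):
    c,d=ray(P,uv);return c+d*(z-c[2])/d[2]
def tri(rays):
    A=sum(np.eye(3)-np.outer(d,d) for c,d in rays);b=sum((np.eye(3)-np.outer(d,d))@c for c,d in rays)
    x=np.linalg.solve(A,b);return x,[np.linalg.norm(np.cross(x-c,d)) for c,d in rays]
def blobs(im,lo,hi,amin=8):
    h=cv2.cvtColor(im,cv2.COLOR_RGB2HSV);m=cv2.inRange(h,lo,hi)
    n,l,st,ce=cv2.connectedComponentsWithStats(m)
    return [(ce[i].round(1).tolist(),st[i].tolist()) for i in range(1,n) if st[i,4]>=amin]
ORANGE=((3,150,120),(13,255,255))
E
python3 - <<'E'
from h import *
for n in("scene","top"):
    im=cv2.imread(f"pics/{n}0.png")[:,:,::-1].copy()
    for b in blobs(im,(0,170,100),(12,255,255)):print(n,b)
P=pose("top");S=pose("scene")
for u in [(170,217),(268,191),(291,266),(189,295)]:print(u,plane(P,u,.012).round(4))
for u in [(326,195),(397,155),(445,197),(373,243)]:print(u,plane(S,u,.012).round(4))
print(plane(P,(262,239),.023),plane(P,(370,266),.036),plane(P,(382,190),.153))
E
```

```text
scene ([277.3, 211.1], [275, 207, 5, 8, 24])
scene ([244.0, 217.7], [242, 214, 5, 8, 22])
scene ([198.0, 246.3], [192, 242, 12, 13, 74])
scene ([173.1, 281.4], [166, 276, 15, 12, 118])
scene ([216.6, 305.7], [215, 304, 4, 4, 9])
scene ([204.8, 323.6], [202, 322, 6, 4, 15])
top ([430.1, 169.2], [428, 167, 5, 5, 17])
top ([364.9, 189.3], [363, 184, 5, 11, 48])
top ([399.5, 193.1], [396, 188, 6, 10, 36])
top ([466.7, 196.7], [460, 191, 14, 13, 76])
top ([439.4, 230.4], [434, 225, 12, 12, 75])
(170, 217) [0.5568 0.2611 0.012 ]
(268, 191) [0.6085 0.0678 0.012 ]
(291, 266) [0.4622 0.0212 0.012 ]
(189, 295) [0.4062 0.216  0.012 ]
(326, 195) [0.4691 0.0233 0.012 ]
(397, 155) [0.4114 0.219  0.012 ]
(445, 197) [0.5613 0.2609 0.012 ]
(373, 243) [0.6173 0.0677 0.012 ]
[0.51280059 0.07619131 0.023     ] [ 0.46103013 -0.12681856  0.036     ] [ 0.5798003  -0.13567873  0.153     ]
```

View pics/wrist0.png

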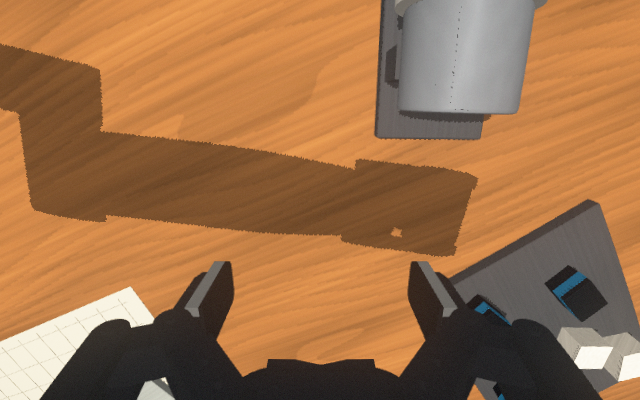

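Run:
```python
from h import *
P=pose("top");S=pose("scene")
a,ea=tri([ray(P,(364.9,189.3)),ray(S,(277.3,211.1))]);b,eb=tri([ray(P,(399.5,193.1)),ray(S,(244,217.7))])
m=(a+b)/2;d=a-b
print(a,ea,b,eb,m,np.degrees(np.arctan2(d[1],d[0])),np.linalg.norm(d))
```

```text
[ 0.58218091 -0.10809743  0.14772052] [np.float64(0.00015087301562193974), np.float64(0.0001508730156219671)] [ 0.57589006 -0.16535447  0.14683355] [np.float64(7.378551532751207e-05), np.float64(7.378551532755682e-05)] [ 0.57903549 -0.13672595  0.14727704] 83.73004369631265 0.05760842779654414
```

Call:
move_arm(
  moves=[
    [1, [0, 0, -0.01], [0, 0, 0.12]],
    [1, [0, 0, -0.01], [0, 0, 0.12]],
    [1, [0, 0, -0.01], [0, 0, 0.12]],
    [1, [0, 0, -0.01], [0, 0, 0.12]],
    [1, [0, 0, -0.01], [0, 0, 0.12]],
    [1, [0, 0, -0.01], [0, 0, 0.12]],
    [1, [0, 0, -0.01], [0, 0, 0.12]],
    [1, [0, 0, 0], [0, 0, 0.12]],
    [1, [0, 0, 0], [0, 0, 0.12]],
    [1, [0, 0, 0], [0, 0, 0.12]],
  ],
  grip_force=30,
)

```text
time: 0.98
eef_pos: [0.2589, 0.6232, 0.3012]
tcp_rot: [0.717, 0.697, -0.0, 0.0]
contact_force: [-0.7, -0.1, -0.4]
opening: 1.004
finger_force: 0.0
```

Call:
move_arm(
  moves=[
    [1, [0, 0, 0], [0, 0, 0.12]],
    [1, [0, 0, 0], [0, 0, 0.12]],
    [1, [0, 0, 0], [0, 0, 0.12]],
    [1, [0, 0, 0], [0, 0, 0.12]],
    [1, [0, 0, 0], [0, 0, 0.12]],
    [1, [0, 0, 0], [0, 0, 0.12]],
    [1, [0, 0, 0], [0, 0, 0.12]],
    [1, [0, 0, 0], [0, 0, 0.12]],
    [1, [0, 0, 0], [0, 0, 0.12]],
    [1, [0, 0, 0], [0, 0, 0.12]],
  ],
)

```text
time: 1.82
eef_pos: [0.2589, 0.6231, 0.3007]
tcp_rot: [0.985, 0.17, -0.0, 0.0]
contact_force: [-0.3, 0.0, -0.2]
opening: 1.001
finger_force: 0.0
```

Call:
move_arm(
  moves=[
    [1, [0.003, 0.039, 0], [0, 0, 0]],
    [1, [0.003, 0.039, 0], [0, 0, 0]],
    [1, [0.003, 0.039, 0], [0, 0, 0]],
    [1, [0.003, 0.039, 0], [0, 0, 0]],
    [1, [0.003, 0.039, 0], [0, 0, 0]],
    [1, [0.003, 0.039, 0], [0, 0, 0]],
    [1, [0.003, 0.039, 0], [0, 0, 0]],
    [1, [0.003, 0.039, 0], [0, 0, 0]],
    [1, [0.003, 0.039, 0], [0, 0, 0]],
    [1, [0.003, 0.039, 0], [0, 0, 0]],
  ],
)

```text
time: 2.65
eef_pos: [0.4202, 0.2651, 0.3011]
tcp_rot: [0.985, 0.173, -0.0, 0.0]
contact_force: [1.2, -0.1, -0.2]
opening: 1.0
finger_force: 0.0
```

Call:
move_arm(
  moves=[
    [1, [0.003, 0.039, 0], [0, 0, 0]],
    [1, [0.003, 0.039, 0], [0, 0, 0]],
    [1, [0.003, 0.039, 0], [0, 0, 0]],
    [1, [0.003, 0.039, 0], [0, 0, 0]],
    [1, [0.003, 0.039, 0], [0, 0, 0]],
    [1, [0.003, 0.039, 0], [0, 0, 0]],
    [1, [0.003, 0.039, 0], [0, 0, 0]],
    [1, [0.003, 0.039, 0], [0, 0, 0]],
    [1, [0.003, 0.039, 0], [0, 0, 0]],
    [1, [0.003, 0.039, 0], [0, 0, 0]],
  ],
)

```text
time: 3.48
eef_pos: [0.5815, -0.0914, 0.301]
tcp_rot: [0.985, 0.173, -0.0, -0.0]
contact_force: [1.5, 0.2, -0.3]
opening: 0.998
finger_force: 0.0
```

Call:
move_arm(
  moves=[
    [1, [0, 0, 0], [0, 0, 0.113]],
    [1, [0, 0, 0], [0, 0, 0.113]],
    [1, [0, 0, 0], [0, 0, 0.113]],
    [1, [0, 0, 0], [0, 0, 0.113]],
    [1, [0, 0, 0], [0, 0, 0]],
    [1, [0, 0, 0], [0, 0, 0]],
    [1, [0, 0, 0], [0, 0, 0]],
    [1, [0, 0, 0], [0, 0, 0]],
    [1, [0, 0, 0], [0, 0, 0]],
    [1, [0, 0, 0], [0, 0, 0]],
  ],
)

```text
time: 4.32
eef_pos: [0.5812, -0.0894, 0.3013]
tcp_rot: [0.999, -0.052, 0.0, 0.0]
contact_force: [-0.2, -0.4, -0.1]
opening: 0.997
finger_force: 0.0
```

Run:
```python
from h import *
import json
s=get_state();im=read_camera("wrist");cv2.imwrite("pics/w1.png",im[:,:,::-1])
json.dump({k:np.array(s[k]).tolist() for k in("eef_pos","tcp_rot","qpos")},open("w1.json","w"));print(s["eef_pos"],s["tcp_rot"],s["contact_force"])
for b in blobs(im,(0,170,100),(12,255,255),40):print(b)
im=read_camera("top");cv2.imwrite("pics/t1.png",im[:,:,::-1])
```

```text
[ 0.58120458 -0.08942727  0.3013475 ] [ 9.98664736e-01 -5.16599005e-02  2.02727739e-05  4.15910846e-06] [-0.19054349 -0.42976902 -0.13756206]
([491.9, 140.6], [483, 132, 19, 18, 180])
([480.3, 142.3], [475, 138, 12, 10, 56])
([339.2, 182.5], [335, 175, 10, 18, 137])
([398.8, 182.4], [395, 174, 8, 18, 118])
([447.2, 190.0], [440, 180, 17, 20, 157])
```

View pics/w1.png

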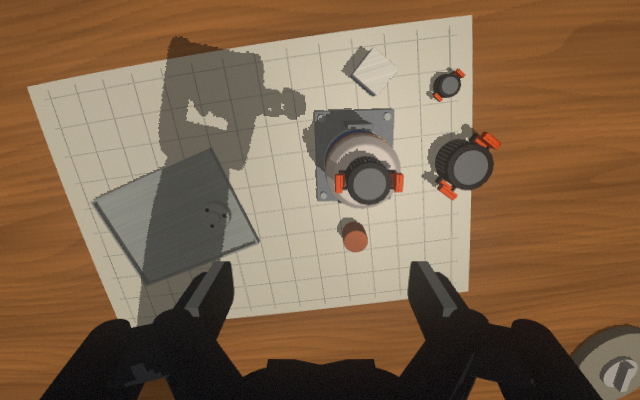

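Wrist view 1: cap at (370,182), tabs at (339,182)/(399,182) level in the picture; plug (355,235), carton (371,68), backplate around (216,213); tray corners (93,202), (211,149), (260,241), (148,285).

Call:
move_arm(
  moves=[
    [1, [0, 0.018, 0.02], [0, 0, 0]],
    [1, [0, 0.018, 0.02], [0, 0, 0]],
    [1, [0.003, 0.011, 0.01], [0, 0, 0]],
    [1, [0, 0, 0], [0, 0, 0]],
    [1, [0, 0, 0], [0, 0, 0]],
    [1, [0, 0, 0], [0, 0, 0]],
    [1, [0, 0, 0], [0, 0, 0]],
    [1, [0, 0, 0], [0, 0, 0]],
    [1, [0, 0, 0], [0, 0, 0]],
    [1, [0, 0, 0], [0, 0, 0]],
  ],
)

```text
time: 5.25
eef_pos: [0.5796, -0.1362, 0.252]
tcp_rot: [0.999, -0.052, 0.001, 0.0]
contact_force: [0.9, -0.2, 0.9]
opening: 1.002
finger_force: 0.0
```

Run:
```python
from h import *
import json
s=get_state();im=read_camera("wrist");cv2.imwrite("pics/w2.png",im[:,:,::-1])
json.dump({k:np.array(s[k]).tolist() for k in("eef_pos","tcp_rot","qpos")},open("w2.json","w"));print(s["eef_pos"],s["tcp_rot"],s["qpos"])
for b in blobs(im,(0,170,100),(12,255,255),40):print(b)
s1=json.load(open("w1.json"))
W1=pose("wrist",s1);P=pose("top")
c=lambda Q,us:np.array([plane(Q,u,.012)[:2] for u in us]).round(4)
A=c(W1,[(93,202),(211,149),(260,241),(148,285)]);B=c(P,[(170,217),(268,191),(291,266),(189,295)]);print(A,B)
# tray grey mask corners
for n,Q in(("t1",P),("w1",W1)):
    i=cv2.imread(f"pics/{n}.png");h=cv2.cvtColor(i,cv2.COLOR_BGR2HSV);m=cv2.inRange(h,(70,8,50),(120,90,190))
    m=cv2.morphologyEx(m,cv2.MORPH_OPEN,np.ones((5,5)));m=cv2.morphologyEx(m,cv2.MORPH_CLOSE,np.ones((15,15)))
    cs=sorted(cv2.findContours(m,0,2)[0],key=cv2.contourArea)[-2:]
    for k in cs:
        b=cv2.boxPoints(cv2.minAreaRect(k));print(n,cv2.contourArea(k),b.round(0).tolist(),c(Q,b).tolist())
```

```text
[ 0.57959347 -0.13622517  0.25203794] [ 9.98658483e-01 -5.17775767e-02  5.37646262e-04  1.67826884e-04] [-4.01159623e-01  9.63227069e-02  1.75796014e+00  5.48985781e-05
  1.28618458e+00  1.27322281e+00]
([437.4, 71.8], [431, 68, 12, 9, 51])
([413.0, 99.2], [409, 95, 9, 9, 44])
([470.8, 148.7], [456, 139, 29, 20, 328])
([287.3, 201.3], [281, 190, 14, 24, 239])
([356.9, 201.7], [353, 192, 9, 21, 157])
([424.9, 203.7], [416, 192, 20, 23, 217])
[[0.5535 0.2597]
 [0.6118 0.0609]
 [0.4645 0.0155]
 [0.403  0.2154]] [[0.5568 0.2611]
 [0.6085 0.0678]
 [0.4622 0.0212]
 [0.4062 0.216 ]]
```

View pics/w2.png

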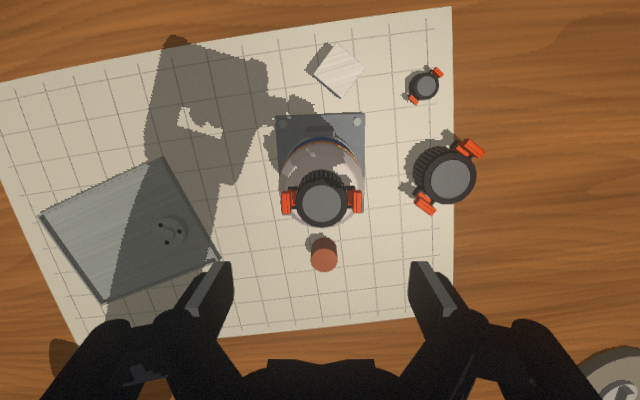

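Wrist view 2: cap at (322,201), almost centred between the fingers; tabs at about (287,201) and (357,202), level, nothing in the way of the fingers beside the tabs.

Run:
```python
from h import *
import json
Ps=[pose("wrist",json.load(open(f"w{k}.json"))) for k in(1,2)]
fe=[]
for k,x0,x1,y0,y1 in((1,325,412,165,200),(2,272,372,180,222)):
    i=cv2.imread(f"pics/w{k}.png")[:,:,::-1].copy();h=cv2.cvtColor(i,cv2.COLOR_RGB2HSV)
    m=cv2.inRange(h,(0,120,60),(14,255,255))|cv2.inRange(h,(172,120,60),(180,255,255))
    m2=np.zeros_like(m);m2[y0:y1,x0:x1]=m[y0:y1,x0:x1]
    n,l,st,ce=cv2.connectedComponentsWithStats(m2)
    bs=sorted([(ce[j],st[j]) for j in range(1,n) if st[j,4]>40],key=lambda t:t[0][0])
    for c,s in bs: print(k,c.round(1),s)
    L,Rr=bs[0],bs[-1];fe.append((L[0],Rr[0],(L[1][0]-.5,L[0][1]),(Rr[1][0]+Rr[1][2]-.5,Rr[0][1])))
    # black cap top
    g=cv2.inRange(h,(0,0,60),(180,70,130))
for j,nm in enumerate(("+y c","-y c","+y out","-y out")):
    x,e=tri([ray(Ps[0],fe[0][j]),ray(Ps[1],fe[1][j])]);print(nm,x.round(4),np.round(e,4))
for k in(0,1):
    for z in(.148,.153):
        a,b=plane(Ps[k],fe[k][2],z),plane(Ps[k],fe[k][3],z);d=a-b
        print(k,z,((a+b)/2).round(4),np.linalg.norm(d).round(4),np.degrees(np.arctan2(d[1],d[0])).round(1))
        a,b=plane(Ps[k],fe[k][0],z),plane(Ps[k],fe[k][1],z);d=a-b
        print('  cen',((a+b)/2).round(4),np.linalg.norm(d).round(4),np.degrees(np.arctan2(d[1],d[0])).round(1))
# top view, same
P=pose("top");i=cv2.imread("pics/top0.png")[:,:,::-1].copy();h=cv2.cvtColor(i,cv2.COLOR_RGB2HSV)
m=cv2.inRange(h,(0,120,50),(14,255,255));n,l,st,ce=cv2.connectedComponentsWithStats(m[175:210,355:410].copy())
print([(ce[j]+[355,175],st[j]) for j in range(1,n) if st[j,4]>10])
```

```text
1 [339.3 182.3] [335 172  10  21 181]
1 [396.7 181.3] [390 172  14  20 210]
2 [287.7 200.7] [281 189  16  25 302]
2 [354.6 200. ] [347 188  15  25 292]
+y c [ 0.5812 -0.1091  0.1437] [0.0002 0.0002]
-y c [ 0.5776 -0.1656  0.1481] [0.0001 0.0001]
+y out [ 0.5837 -0.1041  0.1503] [0.0004 0.0004]
-y out [ 0.5788 -0.1707  0.154 ] [0.0002 0.0002]
0 0.148 [ 0.5797 -0.1383  0.148 ] 0.0683 85.1
  cen [ 0.5798 -0.1373  0.148 ] 0.0568 85.3
0 0.153 [ 0.5811 -0.1376  0.153 ] 0.0672 85.1
  cen [ 0.5812 -0.1366  0.153 ] 0.0559 85.3
1 0.148 [ 0.5802 -0.1375  0.148 ] 0.0679 84.6
  cen [ 0.5801 -0.1376  0.148 ] 0.0561 84.7
1 0.153 [ 0.5818 -0.1376  0.153 ] 0.0666 84.6
  cen [ 0.5818 -0.1378  0.153 ] 0.055 84.7
[(array([365.20289855, 189.47826087]), array([ 7,  9,  7, 12, 69], dtype=int32)), (array([398.86111111, 192.88888889]), array([40, 12,  8, 12, 72], dtype=int32))]
```

Call:
move_arm(
  moves=[
    [1, [0, 0, 0.02], [0, 0, -0.011]],
    [1, [0, 0, 0.02], [0, 0, 0]],
    [1, [0, 0, 0.015], [0, 0, 0]],
    [1, [0, 0, 0.01], [0, 0, 0]],
    [1, [0, 0, 0], [0, 0, 0]],
    [1, [0, 0, 0], [0, 0, 0]],
    [1, [0, 0, 0], [0, 0, 0]],
    [1, [0, 0, 0], [0, 0, 0]],
    [1, [0, 0, 0], [0, 0, 0]],
    [1, [0, 0, 0], [0, 0, 0]],
  ],
)

```text
time: 6.13
eef_pos: [0.5798, -0.1368, 0.1873]
tcp_rot: [0.999, -0.047, 0.001, 0.0]
contact_force: [0.6, 0.4, 0.6]
opening: 0.997
finger_force: 0.0
```

```bash
cat > cap.py <<'E'
from h import *
import sys
def look(name,box):
    s=get_state();im=read_camera("wrist");cv2.imwrite(f"pics/{name}.png",im[:,:,::-1])
    h=cv2.cvtColor(im,cv2.COLOR_RGB2HSV);x0,x1,y0,y1=box
    m=cv2.inRange(h,(0,120,60),(14,255,255))|cv2.inRange(h,(172,120,60),(180,255,255))
    m2=np.zeros_like(m);m2[y0:y1,x0:x1]=m[y0:y1,x0:x1]
    n,l,st,ce=cv2.connectedComponentsWithStats(m2)
    bs=sorted([(ce[j],st[j]) for j in range(1,n) if st[j,4]>60],key=lambda t:t[0][0])
    for c,t in bs: print(c.round(1),t)
    L,Q=bs[0],bs[-1];P=pose("wrist",s);Rt=R.from_quat(s["tcp_rot"]).as_matrix();o=np.array(s["eef_pos"])
    print("tcp",o.round(4),"R",Rt.round(4).tolist())
    for z in(.1485,.1527):
      for nm,u,v in(("cen",L[0],Q[0]),("out",(L[1][0]-.5,L[0][1]),(Q[1][0]+Q[1][2]-.5,Q[0][1]))):
        a,b=plane(P,u,z),plane(P,v,z);c=(a+b)/2;d=Rt.T@(b-a)
        print(z,nm,c.round(4),"tool",(Rt.T@(c-o)).round(4),"w",np.linalg.norm(d).round(4),"yaw off",np.arctan2(-d[0],d[1]).round(4))
E
python3 -c "
from cap import *
look('w3',(230,410,170,290))"
```

```text
[277.1 231.5] [268 216  21  34 512]
[323.7 281.6] [307 267  32  23 430]
[364.  231.4] [353 216  21  33 504]
tcp [ 0.5798 -0.1368  0.1873] R [[0.9957, -0.0931, 0.0015], [-0.0931, -0.9957, -0.0007], [0.0016, 0.0005, -1.0]]
0.1485 cen [ 0.581  -0.1376  0.1485] tool [0.0012 0.0007 0.0388] w 0.0555 yaw off -0.0016
0.1485 out [ 0.581  -0.1376  0.1485] tool [0.0012 0.0007 0.0388] w 0.0677 yaw off -0.0014
0.1527 cen [ 0.5828 -0.1378  0.1527] tool [0.0031 0.0007 0.0346] w 0.0542 yaw off -0.0016
0.1527 out [ 0.5828 -0.1377  0.1527] tool [0.0031 0.0007 0.0346] w 0.0661 yaw off -0.0014
```

View pics/w3.png

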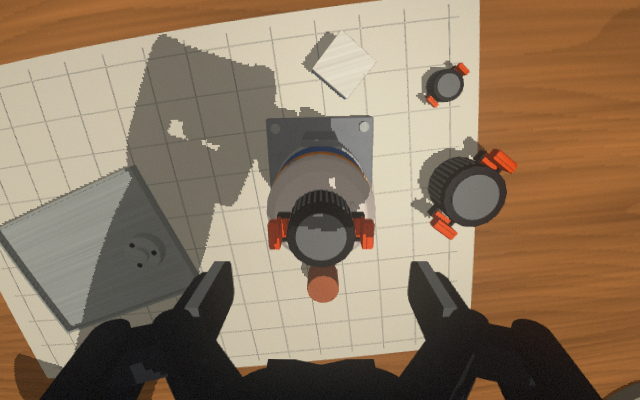

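Wrist view 3: cap top disc at about (321,236), tabs (277,231)/(364,231), no obstacles. I'll fix the fore-aft position from the top disc in two views.

Run:
```python
from h import *
import json
s=get_state();i3=read_camera("wrist")
i2=cv2.imread("pics/w2.png")[:,:,::-1].copy();s2=json.load(open("w2.json"))
rs=[]
for im,st,(x,y,w) in((i2,s2,(322,203,32)),(i3,s,(321,236,42))):
    g=cv2.cvtColor(im,cv2.COLOR_RGB2GRAY);print(g[y,x-w:x+w:6].tolist(),g[y-w:y+w:6,x].tolist())
    sub=cv2.inRange(g,int(g[y,x])-14,int(g[y,x])+14);n,l,_,_=cv2.connectedComponentsWithStats(cv2.erode(sub,np.ones((3,3))),connectivity=4)
    m=(l==l[y,x]).astype(np.uint8);k=max(cv2.findContours(m,0,1)[0],key=cv2.contourArea)
    e=cv2.fitEllipse(cv2.convexHull(k));print(e,cv2.boundingRect(k));P=pose("wrist",st);rs.append(ray(P,e[0]))
    for z in(.1515,.1535):print(z,plane(P,e[0],z).round(4))
print(tri(rs))
```

```text
[74, 56, 94, 110, 111, 112, 113, 113, 113, 62, 77] [46, 46, 58, 112, 113, 114, 113, 113, 112, 58, 200]
((321.2845764160156, 203.22238159179688), (32.944244384765625, 35.60686492919922), 89.30316162109375) (304, 187, 36, 33)
0.1515 [ 0.5787 -0.1375  0.1515]
0.1535 [ 0.5794 -0.1376  0.1535]
[71, 105, 52, 111, 115, 112, 114, 116, 116, 115, 118, 117, 60, 106] [54, 53, 37, 47, 115, 67, 69, 116, 115, 116, 116, 85, 53, 70]
((320.82757568359375, 238.22811889648438), (39.142730712890625, 48.03925704956055), 85.94454193115234) (297, 228, 48, 31)
0.1515 [ 0.5776 -0.1374  0.1515]
0.1535 [ 0.5786 -0.1375  0.1535]
(array([ 0.58162415, -0.1377901 ,  0.15998957]), [np.float64(2.3126478827208323e-05), np.float64(2.3126478827248242e-05)])
```

Call:
move_arm(
  moves=[
    [1, [0, 0.0008, 0.015], [0, 0, 0]],
    [1, [0, 0, 0.015], [0, 0, 0]],
    [1, [0, 0, 0.012], [0, 0, 0]],
    [1, [0, 0, 0.01], [0, 0, 0]],
    [1, [0, 0, 0.007], [0, 0, 0]],
    [0.95, [0, 0, 0], [0, 0, 0]],
    [0.9, [0, 0, 0], [0, 0, 0]],
    [0.85, [0, 0, 0], [0, 0, 0]],
    [0.82, [0, 0, 0], [0, 0, 0]],
    [0.82, [0, 0, 0], [0, 0, 0]],
  ],
  grip_force=25,
)

```text
time: 7.07
eef_pos: [0.5798, -0.1376, 0.1283]
tcp_rot: [0.999, -0.047, 0.001, 0.0]
contact_force: [-0.4, 0.5, 0.7]
opening: 0.823
finger_force: 0.0
```

```bash
python3 -c "
from cap import *
s=get_state();print(s['eef_pos'],s['contact_force'],s['wrist_torque'],s['opening'])
im=read_camera('wrist');cv2.imwrite('pics/w4.png',im[:,:,::-1])"
```

```text
[ 0.57978256 -0.13757293  0.12828979] [-0.44599523  0.47623709  0.73052052] [-0.00722431 -0.00473193  0.01371594] 0.8230839013912038
```

View pics/w4.png

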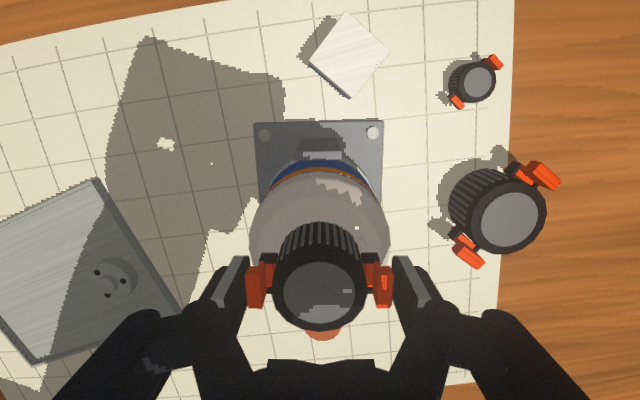

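View 4: the finger pads straddle the orange tabs symmetrically (left pad edge ~246 next to tab edge 248, right pad ~394 next to tab edge 393), tips level with the pads. Now I close slowly.

Call:
move_arm(
  moves=[
    [0.79, [0, 0, 0], [0, 0, 0]],
    [0.77, [0, 0, -0.0004], [0, 0, 0]],
    [0.75, [0, 0, -0.0004], [0, 0, 0]],
    [0.73, [0, 0, -0.0004], [0, 0, 0]],
    [0.71, [0, 0, -0.0004], [0, 0, 0]],
    [0.69, [0, 0, -0.0004], [0, 0, 0]],
    [0.67, [0, 0, 0], [0, 0, 0]],
    [0.65, [0, 0, 0], [0, 0, 0]],
    [0.65, [0, 0, 0], [0, 0, 0]],
    [0.65, [0, 0, 0], [0, 0, 0]],
  ],
  grip_force=25,
)

```text
time: 7.95
eef_pos: [0.5797, -0.1375, 0.131]
tcp_rot: [0.999, -0.047, 0.0, 0.0]
contact_force: [-2.4, 1.4, 6.6]
opening: 0.672
finger_force: 25.1
```

Call:
move_arm(
  moves=[
    [0.6, [0, 0, -0.0006], [0, 0, 0]],
    [0.6, [0, 0, 0], [0, 0, 0]],
    [0.6, [0, 0, 0], [0, 0, -0.008]],
    [0.6, [0, 0, 0], [0, 0, -0.008]],
    [0.6, [0, 0, 0], [0, 0, -0.008]],
    [0.6, [0, 0, 0], [0, 0, -0.008]],
    [0.6, [0, 0, 0], [0, 0, -0.008]],
    [0.6, [0, 0, 0], [0, 0, -0.008]],
    [0.6, [0, 0, 0], [0, 0, 0]],
    [0.6, [0, 0, 0], [0, 0, 0]],
  ],
  grip_force=30,
)

```text
time: 8.78
eef_pos: [0.5801, -0.1377, 0.1311]
tcp_rot: [1.0, -0.023, 0.001, 0.0]
contact_force: [-1.4, 0.7, 5.5]
opening: 0.664
finger_force: 31.2
```

```bash
cat > st.py <<'E'
from h import *
s=get_state();R_=R.from_quat(s["tcp_rot"]).as_matrix()
print("t",round(s["time"],2),"p",np.round(s["eef_pos"],4),"yaw y",np.arctan2(R_[1,1],R_[0,1]).round(4),"F",np.round(s["contact_force"],1),"T",np.round(s["wrist_torque"],3),"op",round(s["opening"],3),s["finger_force"])
E
python3 st.py
```

```text
t 8.78 p [ 0.5801 -0.1377  0.1311] yaw y -1.6161 F [-1.4  0.7  5.5] T [0.069 0.112 0.008] op 0.664 31.19846999645233
```

Call:
move_arm(
  moves=[
    [0.6, [0, 0, -0.0005], [0, 0, -0.02]],
    [0.6, [0, 0, 0], [0, 0, -0.02]],
    [0.6, [0, 0, 0], [0, 0, -0.02]],
    [0.6, [0, 0, 0], [0, 0, -0.02]],
    [0.6, [0, 0, 0], [0, 0, -0.02]],
    [0.6, [0, 0, 0], [0, 0, -0.02]],
    [0.6, [0, 0, 0], [0, 0, -0.02]],
    [0.6, [0, 0, 0], [0, 0, -0.02]],
    [0.6, [0, 0, 0], [0, 0, -0.02]],
    [0.6, [0, 0, 0], [0, 0, -0.02]],
  ],
)

```text
time: 9.62
eef_pos: [0.5798, -0.1376, 0.1312]
tcp_rot: [0.997, 0.078, 0.001, 0.0]
contact_force: [0.2, 0.8, 5.3]
opening: 0.664
finger_force: 31.5
```

```bash
python3 st.py
```

```text
t 9.62 p [ 0.5798 -0.1376  0.1312] yaw y -1.4143 F [0.2 0.8 5.3] T [ 0.06  -0.022 -0.063] op 0.664 31.53813198208809
```

Call:
move_arm(
  moves=[
    [0.6, [0, 0, -0.0005], [0, 0, -0.02]],
    [0.6, [0, 0, -0.0005], [0, 0, -0.02]],
    [0.6, [0, 0, 0], [0, 0, -0.02]],
    [0.6, [0, 0, 0], [0, 0, -0.02]],
    [0.6, [0, 0, 0], [0, 0, -0.02]],
    [0.6, [0, 0, 0], [0, 0, -0.02]],
    [0.6, [0, 0, 0], [0, 0, -0.02]],
    [0.6, [0, 0, 0], [0, 0, -0.02]],
    [0.6, [0, 0, 0], [0, 0, -0.02]],
    [0.6, [0, 0, 0], [0, 0, -0.02]],
  ],
)

```text
time: 10.45
eef_pos: [0.5794, -0.1377, 0.1318]
tcp_rot: [0.984, 0.177, 0.0, 0.0]
contact_force: [0.7, -0.6, 5.8]
opening: 0.67
finger_force: 31.7
```

```bash
python3 st.py
```

```text
t 10.45 p [ 0.5794 -0.1377  0.1318] yaw y -1.214 F [ 0.7 -0.6  5.8] T [-0.083 -0.038 -0.118] op 0.67 31.68900601565838
```

Call:
move_arm(
  moves=[
    [0.6, [0, 0, -0.0005], [0, 0, -0.01]],
    [0.6, [0, 0, -0.0005], [0, 0, -0.01]],
    [0.6, [0, 0, -0.0003], [0, 0, -0.01]],
    [0.6, [0, 0, 0], [0, 0, -0.01]],
    [0.6, [0, 0, 0], [0, 0, -0.01]],
    [0.6, [0, 0, 0], [0, 0, -0.01]],
    [0.6, [0, 0, 0], [0, 0, -0.01]],
    [0.6, [0, 0, 0], [0, 0, -0.01]],
    [0.6, [0, 0, 0], [0, 0, -0.01]],
    [0.6, [0, 0, 0], [0, 0, -0.01]],
  ],
)

```text
time: 11.28
eef_pos: [0.579, -0.1373, 0.1324]
tcp_rot: [0.974, 0.226, -0.0, -0.0]
contact_force: [-0.2, -0.8, 0.8]
opening: 0.668
finger_force: 31.8
```

```bash
python3 st.py
```

```text
t 11.28 p [ 0.579  -0.1373  0.1324] yaw y -1.1149 F [-0.2 -0.8  0.8] T [-0.065 -0.025  0.016] op 0.668 31.766393780708313
```

Call:
move_arm(
  moves=[
    [0.6, [0, 0, 0], [0, 0, -0.01]],
    [0.6, [0, 0, 0], [0, 0, -0.01]],
    [0.6, [0, 0, 0], [0, 0, -0.01]],
    [0.6, [0, 0, -0.0003], [0, 0, -0.01]],
    [0.6, [0, 0, 0], [0, 0, -0.01]],
    [0.6, [0, 0, 0], [0, 0, -0.01]],
    [0.6, [0, 0, 0], [0, 0, -0.01]],
    [0.6, [0, 0, 0], [0, 0, -0.01]],
    [0.6, [0, 0, 0], [0, 0, -0.01]],
    [0.6, [0, 0, 0], [0, 0, -0.01]],
  ],
)

```text
time: 12.12
eef_pos: [0.5792, -0.1374, 0.133]
tcp_rot: [0.962, 0.274, -0.0, -0.0]
contact_force: [-0.2, -0.1, -0.8]
opening: 0.663
finger_force: 32.0
```

```bash
python3 st.py
```

```text
t 12.12 p [ 0.5792 -0.1374  0.133 ] yaw y -1.0149 F [-0.2 -0.1 -0.8] T [-0.002 -0.022 -0.079] op 0.663 32.023424953222275
```

Call:
move_arm(
  moves=[
    [0.6, [0, 0, 0], [0, 0, -0.005]],
    [0.6, [0, 0, 0], [0, 0, -0.005]],
    [0.6, [0, 0, 0], [0, 0, -0.005]],
    [0.6, [0, 0, 0], [0, 0, -0.005]],
    [0.6, [0, 0, 0], [0, 0, -0.005]],
    [0.6, [0, 0, 0], [0, 0, -0.005]],
    [0.6, [0, 0, 0], [0, 0, -0.005]],
    [0.6, [0, 0, 0], [0, 0, -0.005]],
    [0.6, [0, 0, 0], [0, 0, -0.005]],
    [0.6, [0, 0, 0], [0, 0, -0.005]],
  ],
)

```text
time: 12.95
eef_pos: [0.5792, -0.1374, 0.133]
tcp_rot: [0.955, 0.298, -0.0, 0.0]
contact_force: [-0.7, 0.2, -1.1]
opening: 0.664
finger_force: 32.0
```

```bash
python3 st.py
```

```text
t 12.95 p [ 0.5792 -0.1374  0.133 ] yaw y -0.9656 F [-0.7  0.2 -1.1] T [-0.052  0.022 -0.018] op 0.664 32.023723125457764
```

Call:
move_arm(
  moves=[
    [0.6, [0, 0, 0], [0, 0, -0.005]],
    [0.6, [0, 0, 0], [0, 0, -0.005]],
    [0.6, [0, 0, 0], [0, 0, -0.005]],
    [0.6, [0, 0, 0], [0, 0, -0.005]],
    [0.6, [0, 0, 0], [0, 0, -0.005]],
    [0.6, [0, 0, 0], [0, 0, -0.005]],
    [0.6, [0, 0, 0], [0, 0, -0.005]],
    [0.6, [0, 0, 0], [0, 0, -0.005]],
    [0.6, [0, 0, 0], [0, 0, -0.005]],
    [0.6, [0, 0, 0], [0, 0, -0.005]],
  ],
)

```text
time: 13.78
eef_pos: [0.5792, -0.1373, 0.133]
tcp_rot: [0.947, 0.322, 0.0, -0.0]
contact_force: [-0.3, 0.6, -1.1]
opening: 0.659
finger_force: 32.0
```

```bash
python3 st.py
```

```text
t 13.78 p [ 0.5792 -0.1373  0.133 ] yaw y -0.9155 F [-0.3  0.6 -1.1] T [0.011 0.023 0.015] op 0.659 32.02407158911228
```

Call:
move_arm(
  moves=[
    [0.6, [0, 0, 0], [0, 0, -0.005]],
    [0.6, [0, 0, 0], [0, 0, -0.005]],
    [0.6, [0, 0, 0], [0, 0, -0.005]],
    [0.6, [0, 0, 0], [0, 0, -0.005]],
    [0.6, [0, 0, 0], [0, 0, -0.005]],
    [0.6, [0, 0, 0], [0, 0, -0.005]],
    [0.6, [0, 0, 0], [0, 0, -0.005]],
    [0.6, [0, 0, 0], [0, 0, -0.005]],
    [0.6, [0, 0, 0], [0, 0, -0.005]],
    [0.6, [0, 0, 0], [0, 0, -0.005]],
  ],
)

```text
time: 14.62
eef_pos: [0.5792, -0.1374, 0.133]
tcp_rot: [0.938, 0.345, -0.0, -0.0]
contact_force: [0.1, 0.2, -1.2]
opening: 0.67
finger_force: 32.0
```

```bash
python3 st.py
```

```text
t 14.62 p [ 0.5792 -0.1374  0.133 ] yaw y -0.8655 F [ 0.1  0.2 -1.2] T [ 0.006  0.032 -0.056] op 0.67 32.0247982442379
```

Call:
move_arm(
  moves=[
    [0.6, [0, 0, 0], [0, 0, -0.005]],
    [0.6, [0, 0, 0], [0, 0, -0.005]],
    [0.6, [0, 0, 0], [0, 0, -0.005]],
    [0.6, [0, 0, 0], [0, 0, -0.005]],
    [0.6, [0, 0, 0], [0, 0, -0.005]],
    [0.6, [0, 0, 0], [0, 0, -0.005]],
    [0.6, [0, 0, 0], [0, 0, -0.005]],
    [0.6, [0, 0, 0], [0, 0, -0.005]],
    [0.6, [0, 0, 0], [0, 0, -0.005]],
    [0.6, [0, 0, 0], [0, 0, -0.005]],
  ],
)

```text
time: 15.45
eef_pos: [0.5792, -0.1373, 0.133]
tcp_rot: [0.93, 0.369, -0.0, -0.0]
contact_force: [-0.5, -0.1, -0.1]
opening: 0.67
finger_force: 32.0
```

```bash
python3 st.py; python3 -c "
from h import *
cv2.imwrite('pics/w5.png',read_camera('wrist')[:,:,::-1])"
```

```text
t 15.45 p [ 0.5792 -0.1373  0.133 ] yaw y -0.8156 F [-0.5 -0.1 -0.1] T [ 0.054  0.066 -0.027] op 0.67 32.034020349383354
```

View pics/w5.png

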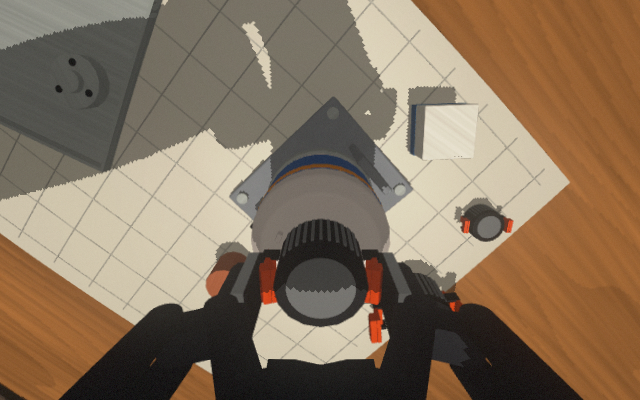

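View 5: the tabs (268,280)/(373,283) are still square between the finger pads after about 49° of turning, so the cap follows. Nothing is near the fingers at their height.

Call:
move_arm(
  moves=[
    [0.6, [0, 0, 0], [0, 0, -0.005]],
    [0.6, [0, 0, 0], [0, 0, -0.005]],
    [0.6, [0, 0, 0], [0, 0, -0.005]],
    [0.6, [0, 0, 0], [0, 0, -0.005]],
    [0.6, [0, 0, 0], [0, 0, -0.005]],
    [0.6, [0, 0, 0], [0, 0, -0.005]],
    [0.6, [0, 0, 0], [0, 0, -0.005]],
    [0.6, [0, 0, 0], [0, 0, -0.005]],
    [0.6, [0, 0, 0], [0, 0, -0.005]],
    [0.6, [0, 0, 0], [0, 0, -0.005]],
  ],
)

```text
time: 16.33
eef_pos: [0.5792, -0.1374, 0.133]
tcp_rot: [0.92, 0.392, 0.0, -0.0]
contact_force: [0.9, 0.6, -1.3]
opening: 0.67
finger_force: 32.0
```

```bash
python3 st.py
```

```text
t 16.33 p [ 0.5792 -0.1374  0.133 ] yaw y -0.7661 F [ 0.9  0.6 -1.3] T [ 0.072  0.112 -0.369] op 0.67 32.02829830348492
```

Firm stop felt: 0.37 N m at about 51°, past the teeth's range. I'll ease back a little and lift.

Call:
move_arm(
  moves=[
    [0.6, [0, 0, 0], [0, 0, 0.01]],
    [0.6, [0, 0, 0], [0, 0, 0.01]],
    [0.6, [0, 0, 0], [0, 0, 0]],
    [0.6, [0, 0, 0], [0, 0, 0]],
    [0.6, [0, 0, 0], [0, 0, 0]],
    [0.6, [0, 0, 0], [0, 0, 0]],
    [0.6, [0, 0, -0.0003], [0, 0, 0]],
    [0.6, [0, 0, -0.0003], [0, 0, 0]],
    [0.6, [0, 0, 0], [0, 0, 0]],
    [0.6, [0, 0, 0], [0, 0, 0]],
  ],
)

```text
time: 17.17
eef_pos: [0.5791, -0.1373, 0.1332]
tcp_rot: [0.924, 0.382, -0.0, -0.0]
contact_force: [1.4, 0.0, -3.2]
opening: 0.665
finger_force: 32.6
```

```bash
python3 st.py
```

```text
t 17.17 p [ 0.5791 -0.1373  0.1332] yaw y -0.786 F [ 1.4  0.  -3.2] T [ 0.048 -0.217 -0.164] op 0.665 32.63905227184296
```

Call:
move_arm(
  moves=[
    [0.6, [0, 0, -0.0003], [0, 0, 0]],
    [0.6, [0, 0, -0.0003], [0, 0, 0]],
    [0.6, [0, 0, -0.0003], [0, 0, 0]],
    [0.6, [0, 0, 0], [0, 0, 0]],
    [0.6, [0, 0, 0], [0, 0, 0]],
    [0.6, [0, 0, 0], [0, 0, 0]],
    [0.6, [0, 0, 0], [0, 0, 0]],
    [0.6, [0, 0, 0], [0, 0, 0]],
    [0.6, [0, 0, 0], [0, 0, 0]],
    [0.6, [0, 0, 0], [0, 0, 0]],
  ],
)

```text
time: 18.0
eef_pos: [0.5791, -0.1373, 0.1344]
tcp_rot: [0.924, 0.382, -0.0, -0.0]
contact_force: [2.9, 0.1, -7.2]
opening: 0.662
finger_force: 33.7
```

```bash
python3 st.py
```

```text
t 18.0 p [ 0.5791 -0.1373  0.1344] yaw y -0.786 F [ 2.9  0.1 -7.2] T [-0.053 -0.27  -0.189] op 0.662 33.67948070168495
```

Call:
move_arm(
  moves=[
    [0.6, [0, 0, 0], [0, 0, 0.008]],
    [0.6, [0, 0, 0], [0, 0, 0.008]],
    [0.6, [0, 0, 0], [0, 0, 0.008]],
    [0.6, [0, 0, 0], [0, 0, 0]],
    [0.6, [0, 0, 0], [0, 0, 0]],
    [0.6, [0, 0, 0], [0, 0, 0]],
    [0.6, [0, 0, 0], [0, 0, 0]],
    [0.6, [0, 0, 0], [0, 0, 0]],
    [0.6, [0, 0, 0], [0, 0, 0]],
    [0.6, [0, 0, 0], [0, 0, 0]],
  ],
)

```text
time: 18.83
eef_pos: [0.5794, -0.1374, 0.135]
tcp_rot: [0.929, 0.371, 0.0, 0.0]
contact_force: [-2.1, 1.4, 0.6]
opening: 0.667
finger_force: 34.1
```

```bash
python3 st.py
```

```text
t 18.83 p [ 0.5794 -0.1374  0.135 ] yaw y -0.81 F [-2.1  1.4  0.6] T [ 0.235  0.364 -0.072] op 0.667 34.132044687867165
```

The friction at the stop has let go and the lift force is gone. I'll lift a little more.

Call:
move_arm(
  moves=[
    [0.6, [0, 0, -0.0003], [0, 0, 0]],
    [0.6, [0, 0, -0.0003], [0, 0, 0]],
    [0.6, [0, 0, -0.0003], [0, 0, 0]],
    [0.6, [0, 0, -0.0003], [0, 0, 0]],
    [0.6, [0, 0, -0.0003], [0, 0, 0]],
    [0.6, [0, 0, 0], [0, 0, 0]],
    [0.6, [0, 0, 0], [0, 0, 0]],
    [0.6, [0, 0, 0], [0, 0, 0]],
    [0.6, [0, 0, 0], [0, 0, 0]],
    [0.6, [0, 0, 0], [0, 0, 0]],
  ],
)

```text
time: 19.67
eef_pos: [0.5792, -0.1374, 0.1359]
tcp_rot: [0.929, 0.371, -0.0, -0.0]
contact_force: [-1.2, 0.7, -4.0]
opening: 0.661
finger_force: 33.9
```

```bash
python3 st.py
```

```text
t 19.67 p [ 0.5792 -0.1374  0.1359] yaw y -0.81 F [-1.2  0.7 -4. ] T [ 0.087  0.143 -0.071] op 0.661 33.93006071448326
```

Call:
move_arm(
  moves=[
    [0.6, [0, 0, -0.0002], [0, 0, 0]],
    [0.6, [0, 0, -0.0002], [0, 0, 0]],
    [0.6, [0, 0, -0.0002], [0, 0, 0]],
    [0.6, [0, 0, -0.0002], [0, 0, 0]],
    [0.6, [0, 0, 0], [0, 0, 0]],
    [0.6, [0, 0, 0], [0, 0, 0]],
    [0.6, [0, 0, 0], [0, 0, 0]],
    [0.6, [0, 0, 0], [0, 0, 0]],
    [0.6, [0, 0, 0], [0, 0, 0]],
    [0.6, [0, 0, 0], [0, 0, 0]],
  ],
)

```text
time: 20.5
eef_pos: [0.5792, -0.1374, 0.1369]
tcp_rot: [0.929, 0.371, -0.0, 0.0]
contact_force: [-2.0, 0.9, -2.6]
opening: 0.665
finger_force: 34.0
```

```bash
python3 st.py
```

```text
t 20.5 p [ 0.5792 -0.1374  0.1369] yaw y -0.81 F [-2.   0.9 -2.6] T [ 0.093  0.271 -0.027] op 0.665 33.97652842104435
```

Call:
move_arm(
  moves=[
    [0.6, [0, 0, -0.0003], [0, 0, 0]],
    [0.6, [0, 0, -0.0003], [0, 0, 0]],
    [0.6, [0, 0, -0.0003], [0, 0, 0]],
    [0.6, [0, 0, -0.0003], [0, 0, 0]],
    [0.6, [0, 0, -0.0003], [0, 0, 0]],
    [0.6, [0, 0, -0.0003], [0, 0, 0]],
    [0.6, [0, 0, 0], [0, 0, 0]],
    [0.6, [0, 0, 0], [0, 0, 0]],
    [0.6, [0, 0, 0], [0, 0, 0]],
    [0.6, [0, 0, 0], [0, 0, 0]],
  ],
)

```text
time: 21.33
eef_pos: [0.5797, -0.1376, 0.1392]
tcp_rot: [0.929, 0.371, 0.001, 0.001]
contact_force: [-0.5, 1.3, -0.3]
opening: 0.662
finger_force: 34.1
```

```bash
python3 st.py
```

```text
t 21.33 p [ 0.5797 -0.1376  0.1392] yaw y -0.8099 F [-0.5  1.3 -0.3] T [ 0.063  0.068 -0.013] op 0.662 34.09783758223057
```

Call:
move_arm(
  moves=[
    [0.6, [0, 0, -0.0006], [0, 0, 0]],
    [0.6, [0, 0, -0.0006], [0, 0, 0]],
    [0.6, [0, 0, -0.0006], [0, 0, 0]],
    [0.6, [0, 0, -0.0006], [0, 0, 0]],
    [0.6, [0, 0, -0.0006], [0, 0, 0]],
    [0.6, [0, 0, -0.0006], [0, 0, 0]],
    [0.6, [0, 0, -0.0006], [0, 0, 0]],
    [0.6, [0, 0, -0.0006], [0, 0, 0]],
    [0.6, [0, 0, -0.0006], [0, 0, 0]],
    [0.6, [0, 0, -0.0006], [0, 0, 0]],
  ],
)

```text
time: 22.17
eef_pos: [0.5792, -0.1374, 0.1447]
tcp_rot: [0.929, 0.371, 0.0, 0.0]
contact_force: [-0.0, -0.3, 0.4]
opening: 0.66
finger_force: 34.0
```

```bash
python3 st.py
```

```text
t 22.17 p [ 0.5792 -0.1374  0.1447] yaw y -0.81 F [-0.  -0.3  0.4] T [ 0.036  0.047 -0.023] op 0.66 34.04994763433933
```

Call:
move_arm(
  moves=[
    [0.6, [0, 0, -0.002], [0, 0, 0]],
    [0.6, [0, 0, -0.002], [0, 0, 0]],
    [0.6, [0, 0, -0.003], [0, 0, 0]],
    [0.6, [0, 0, -0.004], [0, 0, 0]],
    [0.6, [0, 0, -0.005], [0, 0, 0]],
    [0.6, [0, 0, -0.006], [0, 0, 0]],
    [0.6, [0, 0, -0.01], [0, 0, 0]],
    [0.6, [0, 0, -0.01], [0, 0, 0]],
    [0.6, [0, 0, -0.01], [0, 0, 0]],
    [0.6, [0, 0, -0.01], [0, 0, 0]],
  ],
)

```text
time: 23.0
eef_pos: [0.5795, -0.1375, 0.2083]
tcp_rot: [0.929, 0.371, 0.0, 0.0]
contact_force: [-0.2, -0.9, -0.7]
opening: 0.666
finger_force: 34.1
```

```bash
python3 st.py; python3 -c "
from h import *
cv2.imwrite('pics/s6.png',read_camera('scene')[:,:,::-1][120:360,120:480]);im=cv2.imread('pics/s6.png');cv2.imwrite('pics/s6.png',cv2.resize(im,None,fx=2,fy=2))
s=get_state();Rt=R.from_quat(s['tcp_rot']).as_matrix();print('tool delta to spot',Rt.T@(np.array([.496,.183,0])-np.array([*s['eef_pos'][:2],0])))"
```

```text
t 23.0 p [ 0.5795 -0.1375  0.2083] yaw y -0.81 F [-0.2 -0.9 -0.7] T [ 0.037 -0.004 -0.037] op 0.666 34.05017003417015
tool delta to spot [ 0.16000608 -0.2907804  -0.00107117]
```

View pics/s6.png

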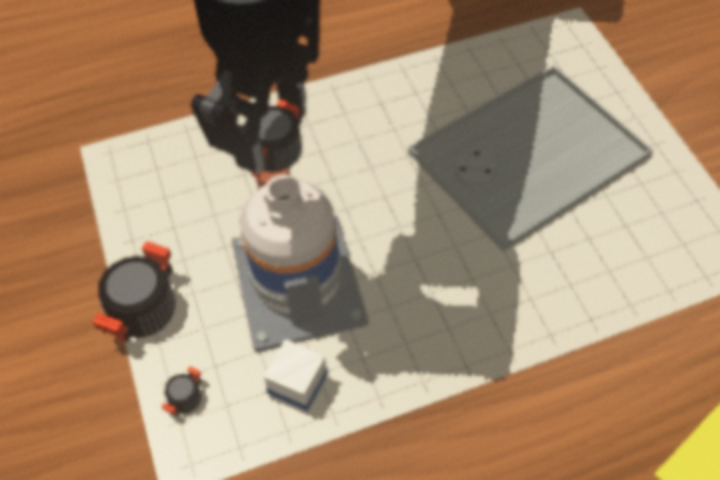

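View 6: the bottle neck at (285,190) in the crop is bare and the cap hangs upright in the gripper above it, tabs square in the fingers; plug, carton and backplate are undisturbed. I'll carry it over to the tray.

Call:
move_arm(
  moves=[
    [0.6, [0.008, -0.0145, 0], [0, 0, 0]],
    [0.6, [0.016, -0.029, 0], [0, 0, 0]],
    [0.6, [0.016, -0.029, 0], [0, 0, 0]],
    [0.6, [0.016, -0.029, 0], [0, 0, 0]],
    [0.6, [0.016, -0.029, 0], [0, 0, 0]],
    [0.6, [0.016, -0.029, 0], [0, 0, 0]],
    [0.6, [0.016, -0.029, 0], [0, 0, 0]],
    [0.6, [0.016, -0.029, 0], [0, 0, 0]],
    [0.6, [0.016, -0.029, 0], [0, 0, 0]],
    [0.6, [0.016, -0.029, 0], [0, 0, 0]],
  ],
)

```text
time: 23.88
eef_pos: [0.4977, 0.1691, 0.2063]
tcp_rot: [0.928, 0.371, -0.0, -0.0]
contact_force: [1.1, -0.5, 0.8]
opening: 0.667
finger_force: 34.0
```

Call:
move_arm(
  moves=[
    [0.6, [0.008, -0.0152, 0], [0, 0, 0]],
    [0.6, [0, 0, 0.02], [0, 0, 0]],
    [0.6, [0, 0, 0.03], [0, 0, 0]],
    [0.6, [0, 0, 0.03], [0, 0, 0]],
    [0.6, [0, 0, 0.03], [0, 0, 0]],
    [0.6, [0, 0, 0.03], [0, 0, 0]],
    [0.6, [0, 0, 0.02], [0, 0, 0]],
    [0.6, [0, 0, 0.01], [0, 0, 0]],
    [0.6, [0, 0, 0.005], [0, 0, 0]],
    [0.6, [0, 0, 0], [0, 0, 0]],
  ],
)

```text
time: 24.72
eef_pos: [0.494, 0.1837, 0.031]
tcp_rot: [0.928, 0.371, -0.001, -0.0]
contact_force: [-0.5, -0.1, -0.1]
opening: 0.666
finger_force: 34.1
```

```bash
python3 st.py; python3 -c "
from h import *
im=read_camera('top')[:,:,::-1][150:330,130:330];cv2.imwrite('pics/t7.png',cv2.resize(im,None,fx=3,fy=3))"
```

```text
t 24.72 p [0.494  0.1837 0.031 ] yaw y -0.8098 F [-0.5 -0.1 -0.1] T [-0.023  0.001 -0.005] op 0.666 34.05002295970917
```

View pics/t7.png

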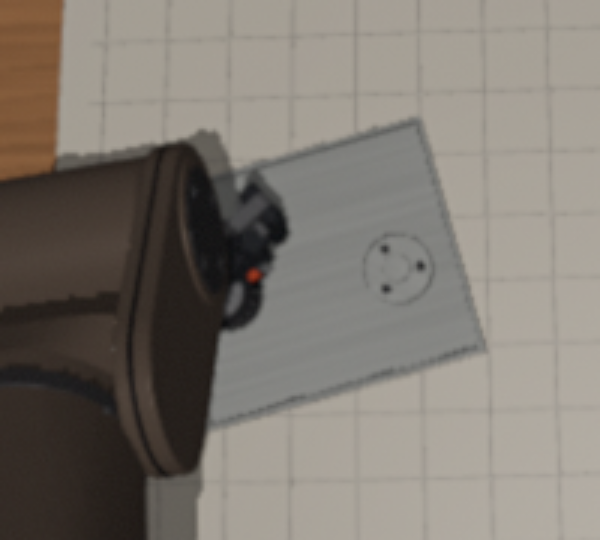

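View 7: the gripper with the cap (orange tab at (254,275)) is over the free half, and the backplate (398,268) is well clear. I'll lower gently.

Call:
move_arm(
  moves=[
    [0.6, [0, 0, 0.004], [0, 0, 0]],
    [0.6, [0, 0, 0.004], [0, 0, 0]],
    [0.6, [0, 0, 0.003], [0, 0, 0]],
    [0.6, [0, 0, 0.002], [0, 0, 0]],
    [0.6, [0, 0, 0.001], [0, 0, 0]],
    [0.6, [0, 0, 0.0005], [0, 0, 0]],
    [0.6, [0, 0, 0], [0, 0, 0]],
    [0.6, [0, 0, 0], [0, 0, 0]],
    [0.6, [0, 0, 0], [0, 0, 0]],
    [0.6, [0, 0, 0], [0, 0, 0]],
  ],
)

```text
time: 25.6
eef_pos: [0.4948, 0.1835, 0.0173]
tcp_rot: [0.929, 0.371, 0.0, 0.0]
contact_force: [-0.6, -0.0, -0.6]
opening: 0.661
finger_force: 34.0
```

```bash
python3 st.py
```

```text
t 25.6 p [0.4948 0.1835 0.0173] yaw y -0.81 F [-0.6 -0.  -0.6] T [ 0.032 -0.066  0.015] op 0.661 34.049241989851
```

Call:
move_arm(
  moves=[
    [0.6, [0, 0, 0.0004], [0, 0, 0]],
    [0.6, [0, 0, 0.0004], [0, 0, 0]],
    [0.6, [0, 0, 0.0004], [0, 0, 0]],
    [0.6, [0, 0, 0.0004], [0, 0, 0]],
    [0.6, [0, 0, 0.0004], [0, 0, 0]],
    [0.6, [0, 0, 0], [0, 0, 0]],
    [0.6, [0, 0, 0], [0, 0, 0]],
    [0.6, [0, 0, 0], [0, 0, 0]],
    [0.6, [0, 0, 0], [0, 0, 0]],
    [0.6, [0, 0, 0], [0, 0, 0]],
  ],
)

```text
time: 26.43
eef_pos: [0.4947, 0.1835, 0.0152]
tcp_rot: [0.929, 0.371, 0.0, 0.0]
contact_force: [0.1, 0.4, -0.8]
opening: 0.666
finger_force: 34.0
```

```bash
python3 st.py
```

```text
t 26.43 p [0.4947 0.1835 0.0152] yaw y -0.81 F [ 0.1  0.4 -0.8] T [-0.062 -0.035  0.039] op 0.666 34.04990069568157
```

Call:
move_arm(
  moves=[
    [0.6, [0, 0, 0.0004], [0, 0, 0]],
    [0.6, [0, 0, 0.0004], [0, 0, 0]],
    [0.6, [0, 0, 0.0004], [0, 0, 0]],
    [0.6, [0, 0, 0.0003], [0, 0, 0]],
    [0.6, [0, 0, 0], [0, 0, 0]],
    [0.6, [0, 0, 0], [0, 0, 0]],
    [0.6, [0, 0, 0], [0, 0, 0]],
    [0.6, [0, 0, 0], [0, 0, 0]],
    [0.6, [0, 0, 0], [0, 0, 0]],
    [0.6, [0, 0, 0], [0, 0, 0]],
  ],
)

```text
time: 27.27
eef_pos: [0.4947, 0.1835, 0.0136]
tcp_rot: [0.929, 0.371, 0.0, 0.0]
contact_force: [0.5, 0.9, -1.8]
opening: 0.66
finger_force: 34.0
```

```bash
python3 st.py
```

```text
t 27.27 p [0.4947 0.1835 0.0136] yaw y -0.81 F [ 0.5  0.9 -1.8] T [ 0.046  0.01  -0.004] op 0.66 34.049284905195236
```

Call:
move_arm(
  moves=[
    [0.6, [0, 0, 0.0004], [0, 0, 0]],
    [0.6, [0, 0, 0.0004], [0, 0, 0]],
    [0.6, [0, 0, 0.0004], [0, 0, 0]],
    [0.6, [0, 0, 0.0003], [0, 0, 0]],
    [0.6, [0, 0, 0], [0, 0, 0]],
    [0.6, [0, 0, 0], [0, 0, 0]],
    [0.6, [0, 0, 0], [0, 0, 0]],
    [0.6, [0, 0, 0], [0, 0, 0]],
    [0.6, [0, 0, 0], [0, 0, 0]],
    [0.6, [0, 0, 0], [0, 0, 0]],
  ],
)

```text
time: 28.1
eef_pos: [0.4948, 0.1835, 0.0127]
tcp_rot: [0.929, 0.371, -0.0, -0.0]
contact_force: [-2.3, -0.2, 5.4]
opening: 0.664
finger_force: 34.4
```

```bash
python3 st.py
```

```text
t 28.1 p [0.4948 0.1835 0.0127] yaw y -0.8099 F [-2.3 -0.2  5.4] T [-0.049  0.391  0.006] op 0.664 34.350406229496
```

The cap is down: 5 N on the floor at the predicted height. I'll open slowly and then rise.

Call:
move_arm(
  moves=[
    [0.68, [0, 0, 0], [0, 0, 0]],
    [0.7, [0, 0, 0], [0, 0, 0]],
    [0.73, [0, 0, 0], [0, 0, 0]],
    [0.76, [0, 0, 0], [0, 0, 0]],
    [0.8, [0, 0, 0], [0, 0, 0]],
    [0.85, [0, 0, 0], [0, 0, 0]],
    [0.9, [0, 0, 0], [0, 0, 0]],
    [1, [0, 0, 0], [0, 0, 0]],
    [1, [0, 0, 0], [0, 0, 0]],
    [1, [0, 0, 0], [0, 0, 0]],
  ],
)

```text
time: 28.93
eef_pos: [0.4948, 0.1835, 0.0122]
tcp_rot: [0.929, 0.371, 0.0, 0.0]
contact_force: [-0.4, 0.1, 0.2]
opening: 1.001
finger_force: 0.0
```

Call:
move_arm(
  moves=[
    [1, [0, 0, 0], [0, 0, 0]],
    [1, [0, 0, -0.003], [0, 0, 0]],
    [1, [0, 0, -0.005], [0, 0, 0]],
    [1, [0, 0, -0.01], [0, 0, 0]],
    [1, [0, 0, -0.02], [0, 0, 0]],
    [1, [0, 0, -0.03], [0, 0, 0]],
    [1, [0, 0, -0.03], [0, 0, 0]],
    [1, [0, 0, -0.03], [0, 0, 0]],
    [1, [0, 0, -0.02], [0, 0, 0]],
    [1, [0, 0, 0], [0, 0, 0]],
  ],
)

```text
time: 29.77
eef_pos: [0.4983, 0.1842, 0.1672]
tcp_rot: [0.928, 0.371, 0.006, 0.001]
contact_force: [-0.5, -0.9, -0.1]
opening: 0.999
finger_force: 0.0
```

```bash
python3 st.py; python3 -c "
from h import *
s=get_state();im=read_camera('wrist')[:,:,::-1];cv2.imwrite('pics/w8.png',im)"
```

```text
t 29.77 p [0.4983 0.1842 0.1672] yaw y -0.8098 F [-0.5 -0.9 -0.1] T [ 0.011 -0.054 -0.068] op 0.999 0.0
```

View pics/w8.png

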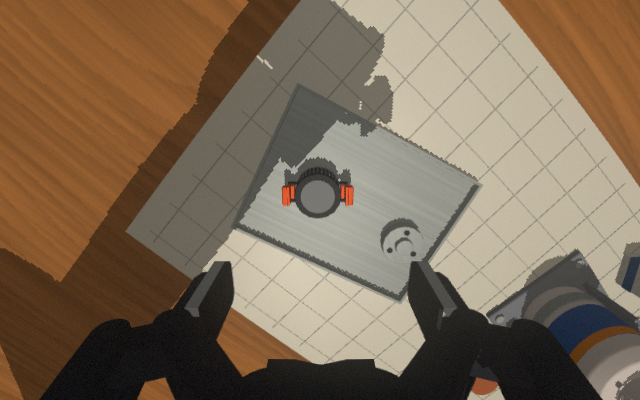

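View 8: the cap stands upright at (318,195) in the free half of the tray. The gripper is clear and the backplate (402,240) untouched. Handing in.

```bash
python3 -c "
from plant import *
print(sign_off())"
```

```text
the job is handed in; nothing more can be done
None
```

The cap turned about 51° to its stop, lifted off the neck and now stands upright in the free half of the tray, let go of. The plug, carton and backplate were left alone, and the job is handed in (about 30 s of the 72 s used; no verdict was returned).

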